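# Fit the bearing sleeve on an antenna mast foot

### The job

Swing the yellow keeper arm well clear of the short upright mast on the antenna bracket, slide the blue sleeve over the mast top and press it fully home, so that the stiff black collar under it is pushed all the way down. Then swing the keeper back over the sleeve against its stop, let go, and leave the orange sleeve (its bore is too small), the jar, the screwdriver and the grey coupler where they are.

Things in the scene. Friction and masses are not known exactly. Their poses are not given: they have to be found in the camera images.
- foot: Aluminium antenna bracket fixed to the bench, base plate 12 mm thick. Origin on the bench under the mast axis, z up; plate spans x -55 to +110, y -45 to +45 mm. The steel mast (16 mm diameter) stands at the origin. The keeper's stop pin (10 mm diameter, up to z 71 mm) stands at x +52, y -13.5 mm.
- mast_top (a point): Centre of the mast's top face, 56 mm above the bench; the mast's last 6 mm taper from 16 to 10 mm diameter.
- keeper_pivot (a point): On the keeper's vertical pivot axis (dark post, 22 mm diameter; yellow hub up to 75 mm above the bench), at foot x +80 mm, y 0, 63 mm above the bench.
- collar (a joint): Black rubber collar (38 mm diameter, 8 mm high) round the mast; slides down it stiffly (about 6 N) and stays where it is left. 0: raised, its top 36 mm above the bench; 0.016 m: fully down, its top 20 mm above the bench. It starts raised or a few mm down.
- keeper (a joint): Angle of the yellow keeper arm about its pivot. 0: closed against its stop, arm along the foot's -x across the mast; grows as it opens, clockwise from above (tab goes to foot +y), up to 1.7 rad. Stays where left (0.06 Nm). Arm 16 mm wide, 63 to 71 mm above the bench; it starts over or close to the mast and closes only over a sleeve that is home (sleeve top at 60 mm).
- keeper_tab (a point): Centre of the red upright tab at the keeper's free end, 120 mm from the pivot axis, for pushing or pinching: 16 mm along the arm, 12 mm across, from 69 to 101 mm above the bench (this point at 85 mm).
- sleeve: Blue plastic sleeve standing loose on the bench: outer diameter 46 mm, bore 20 mm right through, 40 mm high. Origin at the centre of its underside, z along its axis; either end may go down.
- sleeve_center (a point): Centre of the blue sleeve, halfway up its axis (20 mm above its underside). When home it is 40 mm above the bench.
- orange_sleeve: Orange sleeve of the same outer size with a bore of only 10 mm: the wrong one, a bystander. Origin at the centre of its underside.
- jar: Amber jar with black cap, 60 mm in diameter, 75 mm high, a bystander. Origin at the centre of its underside.
- screwdriver: Screwdriver lying on the bench, a bystander; lies along its x axis.
- coupler: Small grey cable coupler, 46 x 22 x 18 mm, a bystander. Origin at the centre of its underside.
- switch: Black desktop network switch, 130 x 220 x 44 mm, fixed on the bench, an obstacle. Origin at the centre of its underside, port front towards its -x.

How it is judged:
On the way, in this order (a step that is already met when the one before it is completed fails the run):
1. the keeper is swung well clear of the mast (0.7 rad or more) (value of joint keeper above 0.7 rad), for 0.1 s.
2. the blue sleeve is threaded on the mast, upright, at least 12 mm down from its top, with the keeper clear (z of sleeve_center in the frame of foot below 0.064 m and horizontal distance between sleeve_center and mast_top below 0.005 m and angle between the z axis of sleeve and the z axis of foot, either way round below 0.15 rad and value of joint keeper above 0.7 rad), for 0.1 s.
3. the blue sleeve is pressed home with the collar fully down (z of sleeve_center in the frame of foot below 0.043 m and horizontal distance between sleeve_center and mast_top below 0.004 m and angle between the z axis of sleeve and the z axis of foot, either way round below 0.08 rad and value of joint collar above 0.0135 m), for 0.1 s.
4. the keeper is swung back over the sleeve (value of joint keeper below 0.1 rad), for 0.1 s.
At the end, for the whole second after the job is handed in: The blue sleeve is upright on the mast within 3 mm of fully home, at rest, the collar is down to within 2.5 mm of its travel, and the keeper lies over the sleeve within 0.1 rad of its closed stop. No bystander has moved by more than 30 mm (all of step 3 and value of joint keeper below 0.1 rad and linear speed of sleeve below 0.02 m/s); the robot touches nothing.
It fails at once if the orange sleeve is moved by more than 30 mm (distance of orange_sleeve from where it was at the start of the episode above 0.03 m).
It fails at once if the jar is moved by more than 30 mm (distance of jar from where it was at the start of the episode above 0.03 m).
It fails at once if the screwdriver is moved by more than 30 mm (distance of screwdriver from where it was at the start of the episode above 0.03 m).
It fails at once if the coupler is moved by more than 30 mm (distance of coupler from where it was at the start of the episode above 0.03 m).
It also fails if it takes over 72 s, if anything falls off the work surface, if the arm or the gripper's body presses on something with over 40 N, if the wrist force passes 120 N, or if a joint passes its speed limit or range.

### The arm

A 6-joint arm with a two-finger parallel gripper is mounted at the origin on the work surface. World frame = base frame: x ahead of the robot, y to its left, z up, the work surface at z = 0. Lengths are in m, angles in rad, forces in N, time in s.
With the tool pointing down it reaches from about 0.35 to 0.975 m from the base axis. Payload 4.9 kg.
Tool frame: the origin (TCP) lies at the very end of the fingers, on their centre line; the grasp point (between the pads) lies ctrl.hold_point_z behind it (ctrl.hold_point_z is the distance from the TCP to the grasp point, in m); z points along the fingers, y is the line along which they close (so a half turn about z gives the same grasp; the last joint's range is limited). The gripper opens to 85 mm and grips with 20 to 120 N. Pads are 22 mm wide; open, the fingers measure 114 mm over their backs; the gripper's body (76 mm by 85 mm) begins 54 mm behind the grasp point. The pads swing forward as they close: fully open they stand 13 mm farther back than shut.
Start: joints at [-1.424, 0.053, 1.613, -0, 1.476, -0.119], TCP at [0.164, -0.603, 0.231] pointing down, gripper open.
Joint ranges: [-3.01, 3.01], [-1.01, 2.22], [0.06, 2.58], [-1.02, 4.17], [0.09, 2.62], [-3.14, 3.14]. Speed limits (rad/s): [2.57, 2.57, 3.14, 3.14, 3.14, 3.14].

### API

Orientations are given as a rotation vector (axis times angle).
In Python, from station import ctrl gives the robot as it stands. The module is installed in compiled form; this text tells all that it offers.
- The arm moves only by the tool jog_arm, never from a script. Its argument "deltas" is a list of rows, each a list of 3 entries, a list of its own where there are three numbers: the closure, from -1 (fully open) to 1 (shut), then the shift along the world's x, y, z scaled (see below), then the turn, a rotation vector about the world's x, y, z scaled (see below). A call has 1 to 12 rows; each row is the pose to reach, as a shift and turn from the pose commanded when the call began, turning the shorter way round; what a row does not reach only later rows make up. The controller multiplies each number of a shift by 0.4 m and each number of a turn by 180 degrees. A row lasts 1/12 s, in which the tool goes at most 41.7 mm and 7.16 degrees, less where a joint would pass 70% of its speed; a pose out of reach is approached as far as the arm can. A call with a number of a shift or a turn outside -1 to 1 is refused whole. A call with a gripper value outside its range is refused whole. The fingers move at their own pace and stop on an object; "squeeze" is the grip in N (left out, the last holds). Time passes only in rows, so rows that repeat a pose let the fingers close. It gives the time, the measured TCP pose, the force, the opening and the grip force at its end, in the units of the state.
- ctrl.get_obs(): the state, without advancing time (a new reading comes with each control period).
- ctrl.get_image(name): name is "side" or "top"; returns the picture (420x560x3 uint8, red, green, blue); there is no depth.
- ctrl.get_calibration(name): a dict with "K" (3x3 intrinsics, pixels), "extrinsics" (4x4, takes a point from world to camera coordinates). Camera axes: x right, y down, z forward; pixel columns grow to the right and rows downward; lengths in m; the calibration is good to about 2 mm. A picture is of the moment at which its call begins. get_calibration takes no time and is no camera call.
- ctrl.finish_job(): hands the job in; it is judged then, once.
The state is a dict: "t": time; "q": joint angles; "dq": joint speeds; "effort": joint torques, N m; "tool_pos": TCP position; "tool_rot": TCP orientation; "contact_force": force on the tool from outside, world axes, zero at the start; "wrist_torque": the same for the moment, N m; "opening": finger opening in m; "grip_force": force on a finger pad.
Only numpy, scipy, OpenCV 4.12 (cv2) and the standard library are available. Lean on these libraries where they do the work, as an engineer would, in place of code of your own. Each camera call takes 0.05 s, during which the arm holds its last target. There are 200 camera calls.

## Working session

There is one attempt and no reset: what is moved stays moved. The work goes in short steps, Python scripts to look and compute and a tool call to move; the robot and the scene stay as the last step left them, time stands still between calls to the robot, and variables do not carry over. Pictures are saved under pics/ and viewed, at most 10 in all, crops included, and the job is handed in when it is done.

Besides the shell and the picture viewer there is one more tool, called after "Emit:" in YAML: its name, and indented under it one key for each argument. jog_arm: Moves the arm, as the interface text tells. Its arguments: {"type":"object","properties":{"deltas":{"type":"array","items":{"type":"array"}},"squeeze":{"type":"number"}},"required":["deltas"]}

```bash
mkdir -p pics
python3 - <<'E'
from station import ctrl
import cv2,numpy as np
np.set_printoptions(precision=4,suppress=True)
for n in("side","top"):
    im=ctrl.get_image(n); cv2.imwrite(f"pics/{n}0.png",cv2.resize(im[:,:,::-1],(800,600),interpolation=cv2.INTER_CUBIC))
    c=ctrl.get_calibration(n); print(n,c["K"],c["extrinsics"])
print(ctrl.hold_point_z, ctrl.get_obs())
E
```

```text
side [[436.8578   0.     276.8924]
 [  0.     436.8578 211.71  ]
 [  0.       0.       1.    ]] [[ 0.9761 -0.2162 -0.0219 -0.5692]
 [-0.1459 -0.5774 -0.8033  0.1049]
 [ 0.161   0.7873 -0.5951  1.1005]
 [ 0.      0.      0.      1.    ]]
top [[438.9571   0.     280.3565]
 [  0.     438.9571 203.7573]
 [  0.       0.       1.    ]] [[-0.0661 -0.9978 -0.0054 -0.0574]
 [-0.9772  0.0658 -0.2018  0.5582]
 [ 0.2017 -0.008  -0.9794  1.2436]
 [ 0.      0.      0.      1.    ]]
0.0187 {'t': 0.1, 'q': array([-1.424 ,  0.0533,  1.6141, -0.    ,  1.476 , -0.119 ]), 'dq': array([ 0.0004,  0.0012, -0.0034, -0.0007, -0.0004,  0.0018]), 'effort': array([  0.0014, -39.4898, -37.1363,  -0.0001,   0.0039,   0.    ]), 'tool_pos': array([ 0.1641, -0.6025,  0.2302]), 'tool_rot': array([-3.1121, -0.4161,  0.0001]), 'contact_force': array([0.3491, 0.4676, 0.6425]), 'wrist_torque': array([ 0.0101, -0.0009,  0.0075]), 'grip_force': 0.0, 'opening': 0.08551566017391223}
```

View pics/top0.png

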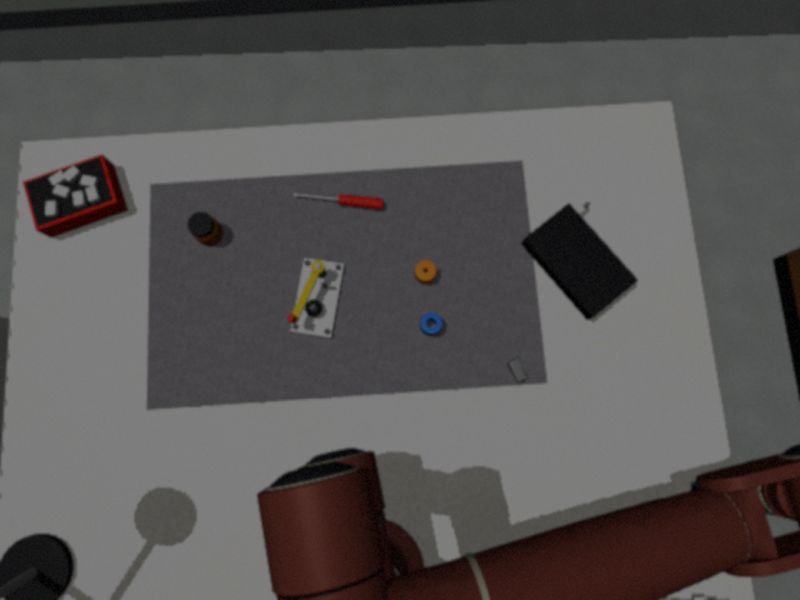

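View pics/side0.png

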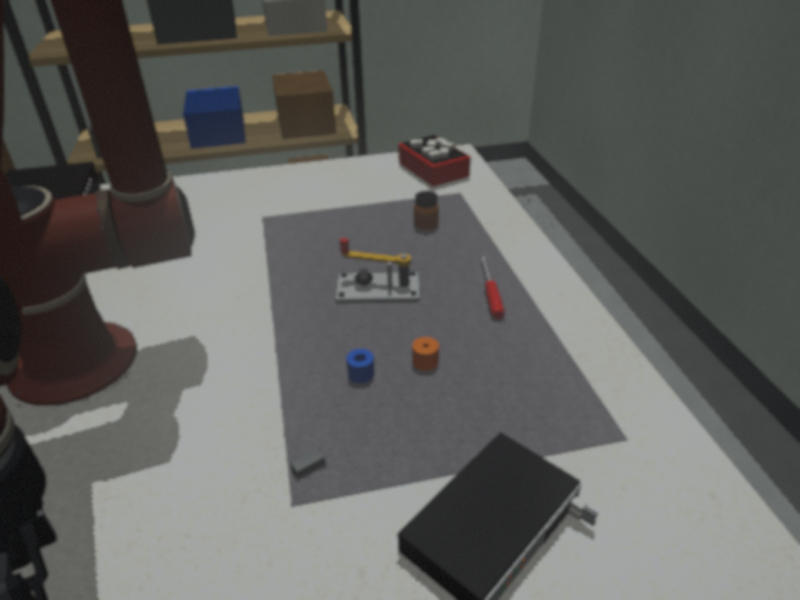

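The top view shows the foot at about (317,297), the blue sleeve at (432,324) and the orange sleeve at (426,271). The keeper is slightly open, with its red tab at (292,318). Next I'll enlarge these areas.

Run:
```python
import cv2,numpy as np
from station import ctrl
t=ctrl.get_image("top")[:,:,::-1];s=ctrl.get_image("side")[:,:,::-1]
def crop(im,x,y,w,h,k):
    c=cv2.resize(im[y:y+h,x:x+w],None,fx=k,fy=k,interpolation=cv2.INTER_CUBIC)
    c=cv2.convertScaleAbs(c,alpha=1.6)
    for i in range(0,w,10): cv2.putText(c,str(x+i),(i*k,10),0,.35,(0,255,0));cv2.line(c,(i*k,0),(i*k,c.shape[0]),(0,90,0),1)
    for i in range(0,h,10): cv2.putText(c,str(y+i),(0,i*k+10),0,.35,(0,255,0));cv2.line(c,(0,i*k),(c.shape[1],i*k),(0,90,0),1)
    return c
a=np.hstack([crop(t,195,175,50,65,8),crop(s,230,160,50,65,8)])
cv2.imwrite("pics/foot.png",a)
for n,im in(("top",t),("side",s)):
    h=cv2.cvtColor(np.ascontiguousarray(im),cv2.COLOR_BGR2HSV)
    for c,lo,hi in(("blue",(105,120,40),(125,255,255)),("orange",(5,150,50),(18,255,255)),("yellow",(22,150,50),(35,255,255)),("red",(170,150,50),(180,255,255))):
        m=cv2.inRange(h,lo,hi);k,l,st,ce=cv2.connectedComponentsWithStats(m)
        for i in range(1,k):
            if 8<st[i,4]<900:print(n,c,st[i],ce[i].round(2))
```

```text
top blue [294 219  16  16 183] [301.6  226.28]
top orange [291 182  15  16 188] [297.58 189.71]
top orange [244 321   5   4  11] [245.82 322.18]
top orange [556 324   4  10  20] [557.5 328.6]
top orange [541 327  15  10  46] [547.13 331.3 ]
top orange [524 331  11   9  35] [529.4  334.49]
top orange [222 336  17  11  61] [230.41 340.97]
top orange [500 336  10   8  20] [504.25 340.65]
top orange [521 339  11  14  39] [525.54 346.05]
top orange [197 343   6   3   9] [199.78 343.89]
top orange [238 343   3   5   9] [238.78 344.78]
top orange [182 345  23  22 105] [193.13 353.84]
top orange [195 345   6   4   9] [197.33 346.44]
top orange [231 348  13  14  51] [236.8  353.96]
top orange [225 350   9  12  31] [228.39 355.65]
top orange [499 351  16  14  56] [505.38 357.12]
top orange [519 352  24  35 181] [530.14 369.09]
top orange [485 355  13   9  30] [492.23 359.37]
top orange [184 358  24  21 121] [194.74 369.25]
top orange [508 359  10  11  30] [512.17 363.43]
top orange [445 361  42  42 313] [463.91 380.17]
top orange [227 362  16  13  68] [234.38 367.72]
top orange [486 363  20  2
[... 2207 characters left out ...]
 [398.08 414.04]
top orange [422 412   9   8  24] [424.96 414.46]
top orange [386 414   5   4  10] [388.5 415.3]
top orange [307 417   6   3  10] [309.5 418.3]
top orange [314 416   5   4  11] [316.18 417.27]
top orange [327 416   9   4  12] [330.5  417.58]
top orange [356 417   6   3  12] [358.58 418.08]
top orange [417 416   5   4   9] [419.44 417.33]
top yellow [205 182  22  41 187] [215.36 201.78]
side blue [129  61  39  29 780] [147.71  72.39]
side blue [243 244  18  14 200] [251.59 250.88]
side orange [289 237  18  12 168] [297.46 242.38]
side yellow [246 177   7   2  13] [248.77 177.54]
side yellow [254 178   7   3  13] [257.   178.85]
side yellow [262 179  18   4  32] [269.84 180.22]
```

View pics/foot.png

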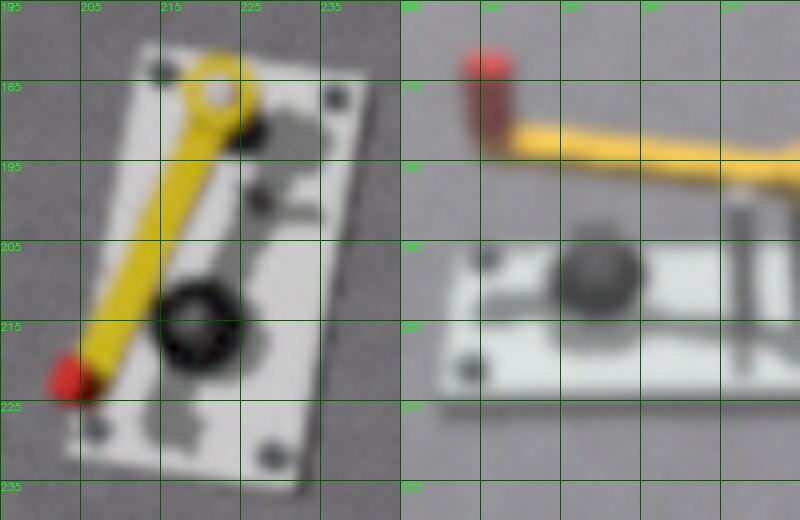

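The crop shows the plate corners, hub, tab and mast clearly in both views. I'll fit the foot, keeper and sleeve poses from these.

```bash
cat > h.py <<'E'
import numpy as np,cv2
from station import ctrl
from scipy.optimize import least_squares
C={n:ctrl.get_calibration(n) for n in("top","side")}
def proj(n,P):
    E=C[n]["extrinsics"];p=np.atleast_2d(P)@E[:3,:3].T+E[:3,3];p=p@C[n]["K"].T;return p[:,:2]/p[:,2:]
def foot2w(p,P):
    P=np.atleast_2d(P).astype(float);c,s=np.cos(p[2]),np.sin(p[2])
    return np.c_[p[0]+c*P[:,0]-s*P[:,1],p[1]+s*P[:,0]+c*P[:,1],P[:,2]]
def tab(k,z,r=.12): return [.08-r*np.cos(k),r*np.sin(k),z]
def bbox(n,x,y,z0=0,h=.04,r=.023):
    a=np.linspace(0,2*np.pi,60);P=np.r_[np.c_[x+r*np.cos(a),y+r*np.sin(a),0*a+z0],np.c_[x+r*np.cos(a),y+r*np.sin(a),0*a+z0+h]]
    q=proj(n,P);return np.r_[q.min(0),q.max(0)]
def mask(n,im,lo=(105,120,40),hi=(125,255,255)):
    m=cv2.inRange(cv2.cvtColor(im,cv2.COLOR_RGB2HSV),lo,hi);return m
E
python3 - <<'E'
from h import *
np.set_printoptions(precision=4,suppress=True)
T=lambda X,Y:(195+(X+.5)/8-.5,175+(Y+.5)/8-.5)
S=lambda X,Y:(230+(X-400+.5)/8-.5,160+(Y+.5)/8-.5)
obs=[("top",(.11,.045,.012),T(147,42)),("top",(.11,-.045,.012),T(368,72)),("top",(-.055,-.045,.012),T(303,490)),("top",(-.055,.045,.012),T(65,457)),
("top",(.08,0,.075),T(218,90)),("top",(0,0,.056),T(194,324)),("top","tab",T(70,378)),
("side",(-.055,-.045,.012),S(440,393)),("side",(-.055,.045,.012),S(458,246)),("side","tab",S(487,60)),("side",(0,0,.056),S(596,255))]
def f(p): return np.concatenate([proj(n,foot2w(p,tab(p[3],.101) if P=="tab" else P))[0]-q for n,P,q in obs])
r=least_squares(f,[.6,.1,-.1,.2],loss="soft_l1");print(r.x);print(f(r.x).reshape(-1,2))
print("mast",foot2w(r.x,[0,0,.056]),"pivot",foot2w(r.x,[.08,0,.063]),"tab",foot2w(r.x,tab(r.x[3],.085)))
o=[("top",[294,219,309,234],[293.5,218.5,309.5,234.5]),("side",0,[242.5,243.5,260.5,257.5])]
for nm,bt,bs in(("blue",[293.5,218.5,309.5,234.5],[242.5,243.5,260.5,257.5]),("orange",[290.5,181.5,305.5,197.5],[288.5,236.5,306.5,248.5])):
    g=lambda p:np.r_[bbox("top",*p)-bt,(bbox("side",*p)-bs)[:3]]
    s=least_squares(g,[.6,-.1],loss="soft_l1");print(nm,s.x,g(s.x))
E
```

```text
[ 0.5367  0.0896 -0.2113  0.263 ]
[[-0.532  -0.4606]
 [ 0.4371 -0.1816]
 [-0.3069 -0.027 ]
 [ 0.1641 -0.1526]
 [ 0.4771 -0.0665]
 [-0.2855 -1.7224]
 [-0.0626 -0.5828]
 [-0.6849  0.5724]
 [-0.723   0.903 ]
 [-0.3222  0.3181]
 [-0.679  -4.7541]]
mast [[0.5367 0.0896 0.056 ]] pivot [[0.6149 0.0728 0.063 ]] tab [[0.5082 0.1276 0.085 ]]
blue [ 0.4869 -0.1534] [ 0.0918 -0.7394 -0.1038  0.3653 -1.364   0.0094  0.7967]
orange [ 0.6012 -0.1521] [ 0.0123 -0.7726  0.4511  0.856  -0.566  -0.6798  0.5139]
```

Emit:
jog_arm:
  deltas:
    - [1, [0.07, 0.1, 0.0], [0, 0, -0.03]]
    - [1, [0.1, 0.2, 0.0], [0, 0, -0.06]]
    - [1, [0.14, 0.29, 0.0], [0, 0, -0.09]]
    - [1, [0.18, 0.38, 0.0], [0, 0, -0.12]]
    - [1, [0.22, 0.47, 0.0], [0, 0, -0.15]]
    - [1, [0.26, 0.56, 0.0], [0, 0, -0.15]]
    - [1, [0.3, 0.65, 0.0], [0, 0, -0.15]]
    - [1, [0.34, 0.74, 0.0], [0, 0, -0.15]]
    - [1, [0.38, 0.82, 0.0], [0, 0, -0.15]]
    - [1, [0.41, 0.87, 0.0], [0, 0, -0.15]]
    - [1, [0.41, 0.87, 0.0], [0, 0, -0.15]]
    - [1, [0.41, 0.87, 0.0], [0, 0, -0.15]]
  squeeze: 40

```text
t: 1.2
tool_pos: [0.3285, -0.2543, 0.2313]
tool_rot: [3.125, -0.318, 0.0]
contact_force: [0.5, -0.6, -0.2]
opening: 0.0
grip_force: 0.0
```

Emit:
jog_arm:
  deltas:
    - [1, [0.04, 0.08, 0.0], [0, 0, 0]]
    - [1, [0.08, 0.17, 0.0], [0, 0, 0]]
    - [1, [0.12, 0.26, 0.0], [0, 0, 0]]
    - [1, [0.16, 0.35, 0.0], [0, 0, 0]]
    - [1, [0.2, 0.44, 0.0], [0, 0, 0]]
    - [1, [0.24, 0.53, 0.0], [0, 0, 0]]
    - [1, [0.28, 0.62, -0.05], [0, 0, 0]]
    - [1, [0.32, 0.7, -0.1], [0, 0, 0]]
    - [1, [0.36, 0.78, -0.15], [0, 0, 0]]
    - [1, [0.4, 0.85, -0.2], [0, 0, 0]]
    - [1, [0.4, 0.85, -0.24], [0, 0, 0]]
    - [1, [0.4, 0.85, -0.24], [0, 0, 0]]

```text
t: 2.2
tool_pos: [0.4862, 0.0849, 0.1306]
tool_rot: [3.124, -0.32, -0.013]
contact_force: [-0.5, -0.3, -0.7]
opening: 0.0001
grip_force: 0.0
```

Run:
```python
from h import *
p=[.5367,.0896,-.2113]
o=ctrl.get_obs()["tool_pos"];print(o)
for k in np.r_[-.07,np.arange(0,1.3,.1)]:
    w=foot2w(p,tab(k,.08))[0];print(round(k,2),w.round(4),((w-[*o[:2],.08+o[2]-.08*1])/.4).round(3))
```

```text
[0.48616412 0.08489871 0.13064132]
-0.07 [0.4961 0.0897 0.08  ] [ 0.025  0.012 -0.127]
0.0 [0.4976 0.098  0.08  ] [ 0.029  0.033 -0.127]
0.1 [0.5007 0.1096 0.08  ] [ 0.036  0.062 -0.127]
0.2 [0.5049 0.1208 0.08  ] [ 0.047  0.09  -0.127]
0.3 [0.5103 0.1315 0.08  ] [ 0.06   0.117 -0.127]
0.4 [0.5167 0.1417 0.08  ] [ 0.076  0.142 -0.127]
0.5 [0.524  0.1512 0.08  ] [ 0.095  0.166 -0.127]
0.6 [0.5323 0.1598 0.08  ] [ 0.115  0.187 -0.127]
0.7 [0.5414 0.1677 0.08  ] [ 0.138  0.207 -0.127]
0.8 [0.5512 0.1745 0.08  ] [ 0.163  0.224 -0.127]
0.9 [0.5617 0.1804 0.08  ] [ 0.189  0.239 -0.127]
1.0 [0.5727 0.1852 0.08  ] [ 0.216  0.251 -0.127]
1.1 [0.5841 0.1888 0.08  ] [ 0.245  0.26  -0.127]
1.2 [0.5959 0.1913 0.08  ] [ 0.274  0.266 -0.127]
```

Emit:
jog_arm:
  deltas:
    - [1, [0.01, 0.0, -0.06], [0, 0, 0]]
    - [1, [0.02, 0.0, -0.125], [0, 0, 0]]
    - [1, [0.025, 0.012, -0.125], [0, 0, 0]]
    - [1, [0.036, 0.062, -0.125], [0, 0, 0]]
    - [1, [0.047, 0.09, -0.125], [0, 0, 0]]
    - [1, [0.06, 0.117, -0.125], [0, 0, 0]]
    - [1, [0.076, 0.142, -0.125], [0, 0, 0]]
    - [1, [0.095, 0.166, -0.125], [0, 0, 0]]
    - [1, [0.115, 0.187, -0.125], [0, 0, 0]]
    - [1, [0.138, 0.207, -0.125], [0, 0, 0]]
    - [1, [0.163, 0.224, -0.125], [0, 0, 0]]
    - [1, [0.189, 0.239, -0.125], [0, 0, 0]]

```text
t: 3.2
tool_pos: [0.5646, 0.1815, 0.0854]
tool_rot: [3.125, -0.321, -0.0]
contact_force: [-0.6, -1.0, 0.5]
opening: -0.0001
grip_force: 0.5
```

Emit:
jog_arm:
  deltas:
    - [1, [0.027, 0.012, 0], [0, 0, 0]]
    - [1, [0.056, 0.021, 0], [0, 0, 0]]
    - [1, [0.07, 0.025, 0], [0, 0, 0]]
    - [1, [0.07, 0.025, 0], [0, 0, 0]]
    - [1, [0.03, 0.0, 0], [0, 0, 0]]
    - [1, [0.0, -0.04, 0.06], [0, 0, 0]]
    - [1, [-0.05, -0.12, 0.14], [0, 0, 0]]
    - [1, [-0.1, -0.2, 0.2], [0, 0, 0]]
    - [-1, [-0.15, -0.28, 0.2], [0, 0, 0]]
    - [-1, [-0.18, -0.36, 0.2], [0, 0, 0]]
    - [-1, [-0.2, -0.45, 0.2], [0, 0, 0]]
    - [-1, [-0.2, -0.45, 0.2], [0, 0, 0]]

```text
t: 4.2
tool_pos: [0.4825, -0.0039, 0.1659]
tool_rot: [3.122, -0.331, 0.002]
contact_force: [-0.2, 1.0, -0.9]
opening: 0.0481
grip_force: 0.0
```

Run:
```python
from h import *
t=ctrl.get_image("top")[:,:,::-1];s=ctrl.get_image("side")[:,:,::-1]
c=lambda im,x,y,w,h:cv2.convertScaleAbs(cv2.resize(im[y:y+h,x:x+w],(w*8,h*8),interpolation=cv2.INTER_CUBIC),alpha=1.5)
cv2.imwrite("pics/open.png",np.hstack([c(t,195,175,50,65),c(s,235,155,50,65)]))
o=ctrl.get_obs();print(o["tool_pos"],o["tool_rot"])
```

```text
[ 4.83495083e-01 -3.46650782e-04  1.65639492e-01] [-3.12394539e+00  3.26820623e-01 -1.50998356e-03]
```

View pics/open.png

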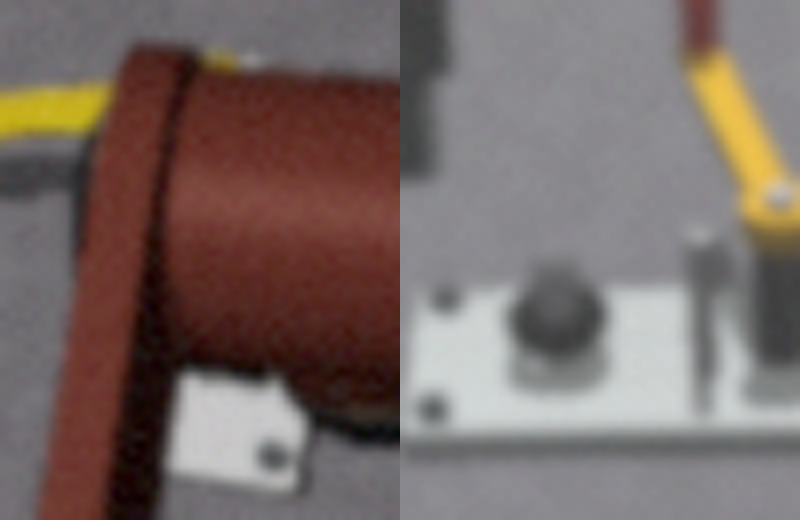

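The keeper is now open at about 1.3 rad, and the mast is clear in the side view. Next I go to the sleeve.

Emit:
jog_arm:
  deltas:
    - [-1, [0, -0.08, 0], [0, 0, 0]]
    - [-1, [0, -0.17, 0], [0, 0, 0]]
    - [-1, [0.01, -0.26, 0], [0, 0, 0]]
    - [-1, [0.01, -0.34, 0], [0, 0, 0]]
    - [-1, [0.01, -0.383, -0.05], [0, 0, 0]]
    - [-1, [0.01, -0.383, -0.12], [0, 0, 0]]
    - [-1, [0.01, -0.383, -0.17], [0, 0, 0]]
    - [-1, [0.01, -0.383, -0.2], [0, 0, 0]]
    - [-1, [0.01, -0.383, -0.2], [0, 0, 0]]

```text
t: 5.05
tool_pos: [0.486, -0.1506, 0.0818]
tool_rot: [-3.123, 0.319, 0.01]
contact_force: [0.7, 0.1, -0.3]
opening: 0.0855
grip_force: 0.0
```

Run:
```python
from h import *
t=ctrl.get_image("top");s=ctrl.get_image("side")
for n,im in(("top",t),("side",s)):
    ys,xs=np.nonzero(mask(n,im));k=(ys>200);print(n,xs[k].min() if k.any() else 0,xs[k].max(),ys[k].min(),ys[k].max(),bbox(n,.4869,-.1534))
c=lambda im,x,y,w,h:cv2.convertScaleAbs(cv2.resize(im[y:y+h,x:x+w,::-1],(w*8,h*8),interpolation=cv2.INTER_CUBIC),alpha=1.5)
cv2.imwrite("pics/sl.png",np.hstack([c(t,275,195,50,60),c(s,227,210,50,60)]))
o=ctrl.get_obs();print(o["tool_pos"],o["tool_rot"])
```

```text
top 294 307 228 234 [293.58386632 217.74963447 309.38801362 234.85455957]
side 244 260 245 266 [241.14904769 243.50145098 261.30902996 268.90807406]
[ 0.48821807 -0.15182249  0.08545505] [-3.12499151e+00  3.19859744e-01  3.81796062e-04]
```

View pics/sl.png

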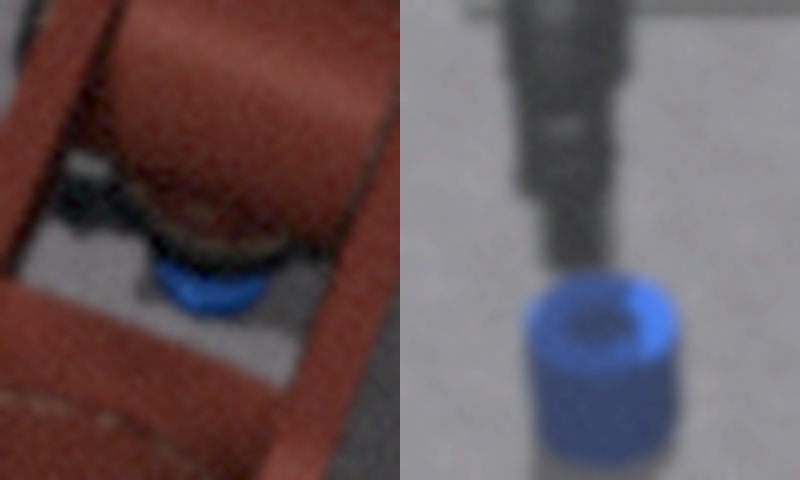

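The sleeve sits where I estimated, with x about 0.488 and lined up with the tool. I'll descend and grip.

Emit:
jog_arm:
  deltas:
    - [-1, [0, -0.003, -0.06], [0, 0, 0]]
    - [-1, [0, -0.003, -0.12], [0, 0, 0]]
    - [-1, [0, -0.003, -0.17], [0, 0, 0]]
    - [-1, [0, -0.003, -0.18], [0, 0, 0]]
    - [-1, [0, -0.003, -0.18], [0, 0, 0]]
    - [0.3, [0, -0.003, -0.18], [0, 0, 0]]
    - [1, [0, -0.003, -0.18], [0, 0, 0]]
    - [1, [0, -0.003, -0.18], [0, 0, 0]]
    - [1, [0, -0.003, -0.18], [0, 0, 0]]
    - [1, [0, -0.003, -0.18], [0, 0, 0]]
    - [1, [0, -0.003, -0.18], [0, 0, 0]]
    - [1, [0, -0.003, -0.18], [0, 0, 0]]
  squeeze: 60

```text
t: 6.15
tool_pos: [0.4894, -0.1546, 0.0157]
tool_rot: [3.124, -0.322, 0.006]
contact_force: [-1.8, 0.9, 5.9]
opening: 0.0447
grip_force: 60.9
```

Emit:
jog_arm:
  deltas:
    - [1, [0, 0, 0.04], [0, 0, 0]]
    - [1, [0, 0, 0.1], [0, 0, 0]]
    - [1, [0, 0, 0.17], [0, 0, 0]]
    - [1, [0, 0, 0.23], [0, 0, 0]]
    - [1, [0, 0, 0.26], [0, 0, 0]]
    - [1, [0, 0, 0.26], [0, 0, 0]]
    - [1, [0, 0, 0.26], [0, 0, 0]]
    - [1, [0, 0, 0.26], [0, 0, 0]]

```text
t: 6.82
tool_pos: [0.4867, -0.1533, 0.1155]
tool_rot: [-3.124, 0.322, 0.004]
contact_force: [-0.6, 0.2, -1.8]
opening: 0.0448
grip_force: 61.5
```

Run:
```python
from h import *
s=ctrl.get_image("side")
o=ctrl.get_obs();p=o["tool_pos"];print(p,o["tool_rot"],o["opening"],o["contact_force"])
for dz in(-.01,-.014):print(bbox("side",p[0],p[1],p[2]+dz))
c=lambda im,x,y,w,h:cv2.convertScaleAbs(cv2.resize(im[y:y+h,x:x+w,::-1],(w*8,h*8),interpolation=cv2.INTER_CUBIC),alpha=1.5)
x,y=proj("side",p)[0].astype(int)-[30,35];print(x,y)
cv2.imwrite("pics/held.png",c(s,x,y,60,60))
```

```text
[ 0.48642736 -0.15322129  0.11504681] [-3.12372724  0.32211199  0.00559551] 0.04454027464924737 [-0.84818804  0.0019745  -1.21390846]
[237.58932523 208.26410563 259.10119635 234.8230138 ]
[237.72479305 209.68651445 259.18203661 236.19986432]
218 189
```

View pics/held.png

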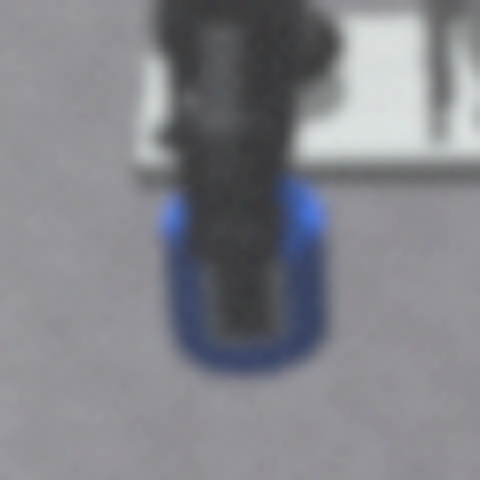

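The sleeve is held centred on the TCP, with its underside about 12.5 mm below the TCP. I'll carry it over the mast.

Emit:
jog_arm:
  deltas:
    - [1, [0.02, 0.07, 0], [0, 0, 0]]
    - [1, [0.035, 0.16, 0], [0, 0, 0]]
    - [1, [0.05, 0.25, 0], [0, 0, 0]]
    - [1, [0.07, 0.34, 0], [0, 0, 0]]
    - [1, [0.09, 0.43, 0], [0, 0, 0]]
    - [1, [0.11, 0.51, 0], [0, 0, 0]]
    - [1, [0.12, 0.57, 0], [0, 0, 0]]
    - [1, [0.125, 0.607, -0.02], [0, 0, 0]]
    - [1, [0.125, 0.607, -0.06], [0, 0, 0]]
    - [1, [0.125, 0.607, -0.09], [0, 0, 0]]
    - [1, [0.125, 0.607, -0.09], [0, 0, 0]]
    - [1, [0.125, 0.607, -0.09], [0, 0, 0]]

```text
t: 7.87
tool_pos: [0.5361, 0.0885, 0.079]
tool_rot: [3.124, -0.323, -0.007]
contact_force: [0.4, 0.5, -1.3]
opening: 0.0445
grip_force: 61.7
```

Run:
```python
from h import *
s=ctrl.get_image("side")
o=ctrl.get_obs();p=o["tool_pos"];print(p,o["tool_rot"],o["opening"],o["contact_force"])
print(proj("side",[.5367,.0896,.056]),bbox("side",p[0],p[1],p[2]-.0125),bbox("side",.5367,.0896,.028,.008,.019))
c=lambda im,x,y,w,h:cv2.convertScaleAbs(cv2.resize(im[y:y+h,x:x+w,::-1],(w*8,h*8),interpolation=cv2.INTER_CUBIC),alpha=1.5)
cv2.imwrite("pics/over.png",c(s,220,150,75,65))
```

```text
[0.53710302 0.08842157 0.08031218] [ 3.12459508 -0.32346189 -0.00320187] 0.04445038598320049 [ 0.50040899  0.41219136 -1.87325929]
[[253.37779121 186.68396324]] [244.14289495 166.68018509 261.6214723  187.89440254] [247.04156617 188.88919491 260.59518344 198.7637656 ]
```

View pics/over.png

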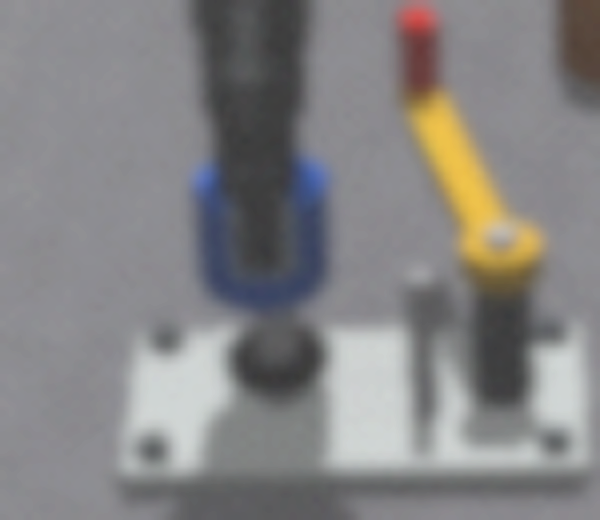

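The sleeve hangs just above the mast and is about 2 mm short in x. The sleeve's centre is near column 264 and the collar and mast near 276. I'll shift 2 mm and lower it gently.

Emit:
jog_arm:
  deltas:
    - [1, [0.005, 0.003, 0], [0, 0, 0]]
    - [1, [0.005, 0.003, -0.015], [0, 0, 0]]
    - [1, [0.005, 0.003, -0.03], [0, 0, 0]]
    - [1, [0.005, 0.003, -0.045], [0, 0, 0]]
    - [1, [0.005, 0.003, -0.05], [0, 0, 0]]
    - [1, [0.005, 0.003, -0.05], [0, 0, 0]]
    - [1, [0.005, 0.003, -0.05], [0, 0, 0]]

```text
t: 8.5
tool_pos: [0.5395, 0.0901, 0.061]
tool_rot: [3.125, -0.322, -0.001]
contact_force: [-0.9, -0.1, -1.2]
opening: 0.0447
grip_force: 61.7
```

Emit:
jog_arm:
  deltas:
    - [1, [0, 0, -0.01], [0, 0, 0]]
    - [1, [0, 0, -0.02], [0, 0, 0]]
    - [1, [0, 0, -0.03], [0, 0, 0]]
    - [1, [0, 0, -0.03], [0, 0, 0]]
    - [1, [0, 0, -0.03], [0, 0, 0]]

```text
t: 8.92
tool_pos: [0.5395, 0.0902, 0.0488]
tool_rot: [3.125, -0.322, -0.001]
contact_force: [0.3, 0.5, -2.1]
opening: 0.0441
grip_force: 61.8
```

Emit:
jog_arm:
  deltas:
    - [1, [0, 0, -0.01], [0, 0, 0]]
    - [1, [0, 0, -0.02], [0, 0, 0]]
    - [1, [0, 0, -0.025], [0, 0, 0]]
    - [1, [0, 0, -0.03], [0, 0, 0]]
    - [1, [0, 0, -0.03], [0, 0, 0]]
    - [1, [0, 0, -0.03], [0, 0, 0]]

```text
t: 9.42
tool_pos: [0.5402, 0.0902, 0.0375]
tool_rot: [-3.125, 0.322, -0.002]
contact_force: [0.1, 0.5, 1.5]
opening: 0.0446
grip_force: 62.1
```

Emit:
jog_arm:
  deltas:
    - [1, [0, 0, -0.005], [0, 0, 0]]
    - [1, [0, 0, -0.01], [0, 0, 0]]
    - [1, [0, 0, -0.015], [0, 0, 0]]
    - [1, [0, 0, -0.02], [0, 0, 0]]
    - [1, [0, 0, -0.02], [0, 0, 0]]
    - [1, [0, 0, -0.02], [0, 0, 0]]

```text
t: 9.92
tool_pos: [0.5407, 0.0902, 0.0353]
tool_rot: [3.124, -0.321, -0.003]
contact_force: [-19.4, -0.7, 38.6]
opening: 0.0447
grip_force: 65.3
```

Run:
```python
from h import *
s=ctrl.get_image("side");t=ctrl.get_image("top")
o=ctrl.get_obs();p=o["tool_pos"];print(p,o["tool_rot"],o["opening"],o["contact_force"],o["wrist_torque"])
for z in(.02,.024,.028):print(z,bbox("side",.539,.0896,z))
c=lambda im,x,y,w,h:cv2.convertScaleAbs(cv2.resize(im[y:y+h,x:x+w,::-1],(w*8,h*8),interpolation=cv2.INTER_CUBIC),alpha=1.5)
cv2.imwrite("pics/press.png",c(s,220,150,75,65))
```

```text
[0.5406802  0.09022701 0.03526968] [ 3.12431957e+00 -3.21288077e-01 -2.51558942e-03] 0.04429586338414109 [-18.63054009  -0.52093083  38.0511615 ] [-0.28916009  3.19634257 -0.10173001]
0.02 [245.88506194 180.94649023 262.91301851 201.79956161]
0.024 [245.79307727 179.753592   262.85543809 200.63445411]
0.028 [245.70073263 178.55609804 262.79763676 199.46480995]
```

View pics/press.png

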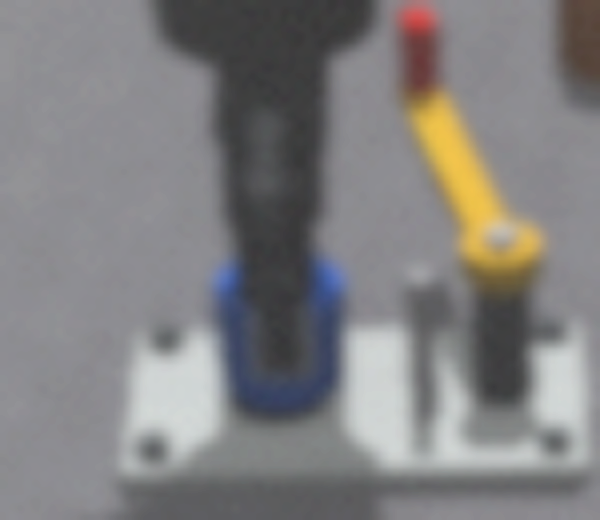

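The sleeve's underside reads z≈0.021, so it is home or very near it. I'll release, then press on its top with the fingers shut, which both seats it and measures its height.

Emit:
jog_arm:
  deltas:
    - [1, [0, 0, 0.012], [0, 0, 0]]
    - [1, [0, 0, 0.016], [0, 0, 0]]
    - [-0.5, [0, 0, 0.016], [0, 0, 0]]
    - [-0.5, [0, 0, 0.016], [0, 0, 0]]
    - [-0.5, [0, 0, 0.016], [0, 0, 0]]
    - [-0.5, [0, 0, 0.016], [0, 0, 0]]
    - [-0.5, [0, 0, 0.06], [0, 0, 0]]
    - [-0.5, [0, 0, 0.12], [0, 0, 0]]
    - [1, [0, 0, 0.16], [0, 0, 0]]
    - [1, [0, 0, 0.16], [0, 0, 0]]
    - [1, [0, 0, 0.16], [0, 0, 0]]
    - [1, [0, 0, 0.16], [0, 0, 0]]

```text
t: 11.02
tool_pos: [0.5389, 0.0901, 0.0918]
tool_rot: [3.125, -0.322, -0.003]
contact_force: [-0.7, -0.6, -0.1]
opening: 0.016
grip_force: 0.0
```

Run:
```python
from h import *
s=ctrl.get_image("side")
o=ctrl.get_obs();print(o["tool_pos"],o["opening"],o["contact_force"])
for z in(.02,.024,.028):print(z,bbox("side",.539,.0896,z))
c=lambda im,x,y,w,h:cv2.convertScaleAbs(cv2.resize(im[y:y+h,x:x+w,::-1],(w*8,h*8),interpolation=cv2.INTER_CUBIC),alpha=1.5)
cv2.imwrite("pics/rel.png",c(s,220,150,75,65))
```

```text
[0.53856821 0.09012536 0.0913779 ] 0.008277749931491416 [-0.8117791   0.5701972  -0.29296001]
0.02 [245.88506194 180.94649023 262.91301851 201.79956161]
0.024 [245.79307727 179.753592   262.85543809 200.63445411]
0.028 [245.70073263 178.55609804 262.79763676 199.46480995]
```

View pics/rel.png

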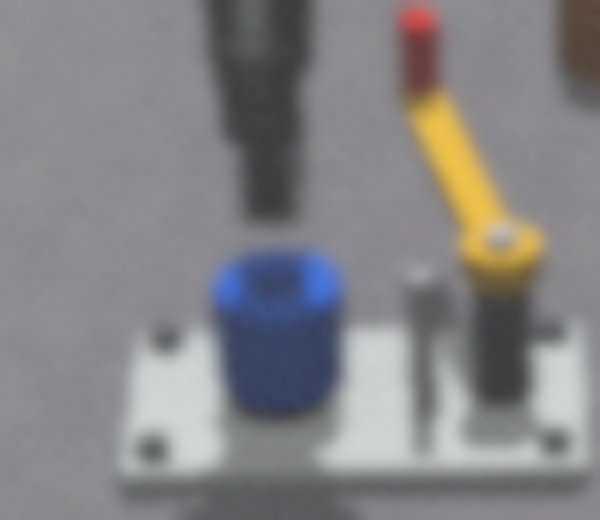

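The released sleeve stands upright, with its top edge at row 248 and its bottom at row 415, close to the home position. Now the verification press.

Emit:
jog_arm:
  deltas:
    - [1, [0, 0, 0], [0, 0, 0]]
    - [1, [0, 0, 0], [0, 0, 0]]
    - [1, [0, 0, -0.03], [0, 0, 0]]
    - [1, [0, 0, -0.05], [0, 0, 0]]
    - [1, [0, 0, -0.06], [0, 0, 0]]
    - [1, [0, 0, -0.07], [0, 0, 0]]
    - [1, [0, 0, -0.075], [0, 0, 0]]
    - [1, [0, 0, -0.08], [0, 0, 0]]
    - [1, [0, 0, -0.082], [0, 0, 0]]
    - [1, [0, 0, -0.084], [0, 0, 0]]
    - [1, [0, 0, -0.084], [0, 0, 0]]

```text
t: 11.98
tool_pos: [0.54, 0.0902, 0.06]
tool_rot: [-3.125, 0.322, -0.001]
contact_force: [-0.9, 0.9, 0.2]
opening: -0.0001
grip_force: 0.0
```

Emit:
jog_arm:
  deltas:
    - [1, [0, 0, -0.002], [0, 0, 0]]
    - [1, [0, 0, -0.004], [0, 0, 0]]
    - [1, [0, 0, -0.006], [0, 0, 0]]
    - [1, [0, 0, -0.006], [0, 0, 0]]

```text
t: 12.32
tool_pos: [0.5411, 0.0902, 0.0594]
tool_rot: [-3.125, 0.322, -0.004]
contact_force: [-2.5, 0.3, 8.1]
opening: -0.0001
grip_force: 4.1
```

Emit:
jog_arm:
  deltas:
    - [1, [0, 0, -0.003], [0, 0, 0]]
    - [1, [0, 0, -0.005], [0, 0, 0]]
    - [1, [0, 0, -0.005], [0, 0, 0]]
    - [1, [0, 0, -0.005], [0, 0, 0]]

```text
t: 12.65
tool_pos: [0.5414, 0.0902, 0.059]
tool_rot: [-3.125, 0.322, -0.004]
contact_force: [-7.4, -1.3, 16.4]
opening: -0.0001
grip_force: 8.3
```

Run:
```python
from h import *
p=[.5367,.0896,-.2113]
for k in np.r_[1.65,1.55,np.arange(1.4,.05,-.15)]: print(round(k,2),foot2w(p,tab(k,.08))[0].round(4))
```

```text
1.65 [0.6493 0.1878 0.08  ]
1.55 [0.6376 0.1907 0.08  ]
1.4 [0.6198 0.1927 0.08  ]
1.25 [0.6018 0.1921 0.08  ]
1.1 [0.5841 0.1888 0.08  ]
0.95 [0.5671 0.1829 0.08  ]
0.8 [0.5512 0.1745 0.08  ]
0.65 [0.5367 0.1639 0.08  ]
0.5 [0.524  0.1512 0.08  ]
0.35 [0.5133 0.1367 0.08  ]
0.2 [0.5049 0.1208 0.08  ]
```

The sleeve is home: its top sits at about 59.5 mm and is firm under 16 N. Now I go round to the outer side of the keeper tab.

Emit:
jog_arm:
  deltas:
    - [1, [0, 0, 0.08], [0, 0, 0]]
    - [1, [0, 0, 0.17], [0, 0, 0]]
    - [1, [0.03, 0.02, 0.23], [0, 0, 0]]
    - [1, [0.1, 0.06, 0.23], [0, 0, 0]]
    - [1, [0.17, 0.12, 0.23], [0, 0, 0]]
    - [1, [0.23, 0.18, 0.23], [0, 0, 0]]
    - [1, [0.27, 0.23, 0.23], [0, 0, 0]]
    - [1, [0.285, 0.25, 0.23], [0, 0, 0]]
    - [1, [0.285, 0.25, 0.23], [0, 0, 0]]
    - [1, [0.285, 0.25, 0.23], [0, 0, 0]]

```text
t: 13.48
tool_pos: [0.6532, 0.19, 0.1468]
tool_rot: [3.124, -0.321, -0.002]
contact_force: [-0.7, -1.4, -0.1]
opening: 0.0004
grip_force: 0.0
```

Run:
```python
from h import *
s=ctrl.get_image("side");o=ctrl.get_obs()["tool_pos"];print(o)
m=mask("s",s,(170,120,30),(180,255,255))[100:190,240:300];ys,xs=np.nonzero(m);print(xs.min()+240,xs.max()+240,ys.min()+100,ys.max()+100)
p=[.5367,.0896,-.2113]
for k in(1.1,1.2,1.3,1.4):print(k,proj("side",foot2w(p,tab(k,.101))))
```

```text
[0.65298074 0.18944898 0.14688831]Traceback (most recent call last):
  File "<stdin>", line 3, in <module>
    return umr_minimum(a, axis, None, out, keepdims, initial, where)
ValueError: zero-size array to reduction operation minimum which has no identity
```

Run:
```python
from h import *
p=[.5367,.0896,-.2113]
for k in(1.1,1.2,1.3,1.4):print(k,proj("side",foot2w(p,tab(k,.101))))
```

```text
1.1 [[262.58162603 153.66853499]]
1.2 [[266.32883771 152.77219345]]
1.3 [[270.19853345 152.06145732]]
1.4 [[274.15954835 151.54062879]]
```

Emit:
jog_arm:
  deltas:
    - [1, [0, 0, -0.08], [0, 0, 0]]
    - [1, [0, 0, -0.165], [0, 0, 0]]
    - [1, [-0.02, 0.0, -0.165], [0, 0, 0]]
    - [1, [-0.038, 0.003, -0.165], [0, 0, 0]]
    - [1, [-0.083, 0.008, -0.165], [0, 0, 0]]
    - [1, [-0.128, 0.006, -0.165], [0, 0, 0]]
    - [1, [-0.172, -0.002, -0.165], [0, 0, 0]]
    - [1, [-0.215, -0.017, -0.165], [0, 0, 0]]
    - [1, [-0.254, -0.038, -0.165], [0, 0, 0]]
    - [1, [-0.291, -0.064, -0.165], [0, 0, 0]]
    - [1, [-0.322, -0.096, -0.165], [0, 0, 0]]
    - [1, [-0.322, -0.096, -0.165], [0, 0, 0]]

```text
t: 14.53
tool_pos: [0.5238, 0.1505, 0.0838]
tool_rot: [-3.125, 0.324, -0.004]
contact_force: [0.4, -0.2, -0.5]
opening: -0.0
grip_force: 0.0
```

Emit:
jog_arm:
  deltas:
    - [1, [-0.014, -0.018, 0], [0, 0, 0]]
    - [1, [-0.027, -0.036, 0], [0, 0, 0]]
    - [1, [-0.038, -0.055, 0], [0, 0, 0]]
    - [1, [-0.046, -0.07, 0], [0, 0, 0]]
    - [1, [-0.046, -0.07, 0], [0, 0, 0]]
    - [1, [-0.046, -0.07, 0], [0, 0, 0]]

```text
t: 15.03
tool_pos: [0.5064, 0.1234, 0.0812]
tool_rot: [3.125, -0.323, -0.001]
contact_force: [-0.1, -0.0, -0.8]
opening: 0.0001
grip_force: 0.0
```

Emit:
jog_arm:
  deltas:
    - [1, [-0.002, -0.006, 0], [0, 0, 0]]
    - [1, [-0.005, -0.012, 0], [0, 0, 0]]
    - [1, [-0.005, -0.012, 0], [0, 0, 0]]
    - [1, [-0.005, -0.012, 0], [0, 0, 0]]

```text
t: 15.37
tool_pos: [0.5045, 0.1189, 0.0811]
tool_rot: [3.125, -0.322, -0.001]
contact_force: [-0.4, 0.3, 0.0]
opening: 0.0002
grip_force: 0.0
```

Emit:
jog_arm:
  deltas:
    - [1, [-0.002, -0.004, 0], [0, 0, 0]]
    - [1, [-0.003, -0.008, 0], [0, 0, 0]]
    - [1, [-0.003, -0.008, 0], [0, 0, 0]]
    - [1, [-0.003, -0.008, 0], [0, 0, 0]]

```text
t: 15.7
tool_pos: [0.5038, 0.1172, 0.0814]
tool_rot: [-3.121, 0.322, -0.002]
contact_force: [1.7, 6.0, -2.2]
opening: 0.0004
grip_force: 3.2
```

The keeper is against its stop: a 6 N reaction, and the tool position matches k≈0. I'll back off and lift clear.

Emit:
jog_arm:
  deltas:
    - [1, [0.01, 0.03, 0], [0, 0, 0]]
    - [1, [0.02, 0.07, 0], [0, 0, 0]]
    - [1, [0.02, 0.08, 0.06], [0, 0, 0]]
    - [1, [0.02, 0.08, 0.15], [0, 0, 0]]
    - [1, [-0.02, 0.12, 0.24], [0, 0, 0]]
    - [1, [-0.07, 0.2, 0.3], [0, 0, 0]]
    - [1, [-0.12, 0.3, 0.3], [0, 0, 0]]
    - [1, [-0.15, 0.4, 0.3], [0, 0, 0]]
    - [1, [-0.15, 0.45, 0.3], [0, 0, 0]]
    - [1, [-0.15, 0.45, 0.3], [0, 0, 0]]

```text
t: 16.53
tool_pos: [0.4421, 0.3, 0.2019]
tool_rot: [-3.124, 0.314, -0.001]
contact_force: [0.6, 0.5, 0.4]
opening: -0.0007
grip_force: 0.0
```

Run:
```python
from h import *
s=ctrl.get_image("side");t=ctrl.get_image("top");o=ctrl.get_obs();print(o["tool_pos"],o["contact_force"])
c=lambda im,x,y,w,h:cv2.convertScaleAbs(cv2.resize(im[y:y+h,x:x+w,::-1],(w*8,h*8),interpolation=cv2.INTER_CUBIC),alpha=1.5)
cv2.imwrite("pics/end.png",np.hstack([c(t,195,175,48,65),c(s,230,155,50,65)]))
p=[.5367,.0896,-.2113];print([proj("side",foot2w(p,tab(k,.101))) for k in(0,.1)])
```

```text
[0.44290259 0.29674991 0.20119463] [0.52525591 0.00211497 0.40870513]
[array([[237.91178639, 173.26007331]]), array([[238.41032544, 170.98198268]])]
```

View pics/end.png

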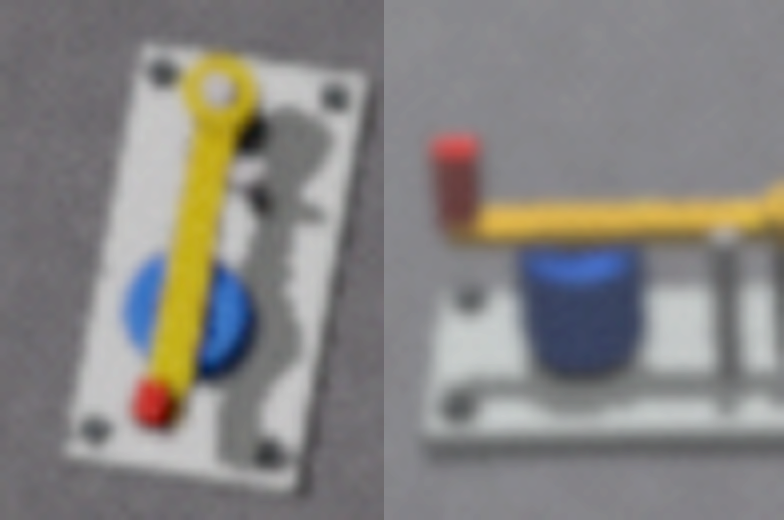

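The keeper lies along the plate over the seated sleeve, with its tab at the k≈0 pixel. The gripper is clear of everything.

```bash
python3 -c "
from station import ctrl
print(ctrl.finish_job())"
```

```text
the job is handed in; nothing more can be done
None
```

I handed the job in at about 16.6 s: the blue sleeve is home with the collar pressed down, the keeper is closed against its stop, and the robot is clear; the hand-in call returned no verdict. I didn't go near the orange sleeve, jar, screwdriver or coupler, but I didn't re-measure where they are.

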